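# Load a handle blank in the cross-drilling slide and hold it at its notch

### The job

Take the plain pale wooden handle blank out of the tool stand and push it, upright, all the way down into the bore of the brass jig block on the drilling slide, then let go of it. Then take the slide's black handle and slide the carriage along its rail towards the drill until its spring ball drops into the notch of the index bar, and finish holding the handle there, with the ball in the notch, ready for the pin hole to be drilled. Leave the other tools in the stand and everything else on the bench where they are.

Things in the scene. Friction and masses are not known exactly. Their poses are not given: they have to be found in the camera images.
- blank: plain pale wooden round rod, 12 mm diameter, 120 mm long, about 14 g, standing upright in one of the four holes of the tool stand (which hole varies), 36 mm of it down in the hole. Origin at the centre of its lower end, z axis up along the rod. Its lower rim is tapered over the last 3 mm
- rack: fixed wooden tool stand, 64 mm (x) by 176 mm (y), top 46 mm above the bench; origin at the centre of its underside. Four holes in a row along its y at -63, -21, +21, +63 mm, 14.5 mm wide, 36 mm deep; the blank is in one, a brush, a file and a burin (up to 155 mm above the bench) in the others. Beside each hole it is free along the stand's x
- bore_mouth (a point): centre of the mouth of the vertical bore in the brass jig block (32 by 32 mm) on the carriage, 94 mm above the bench; bore 13.5 mm wide, 50 mm deep, mouth chamfered 2.5 mm. A seated blank sticks out 70 mm. z up, y along the rail towards the drill, x across the rail towards the drill motor
- bore_floor (a point): centre of the floor of that bore, 50 mm under bore_mouth, 44 mm above the bench
- travel (a joint): travel of the carriage along the rail, m: 0 at the loading end, 0.2 at the far stop, growing along the rail's +y. Starts between 0 and 0.04. Slides with some 2 to 3 N of friction and stays where left. The notch lies between 0.095 and 0.145, different each time; beyond it the flat goes on to the stop, and the carriage can be pulled back
- detent (a joint): how far the spring ball stands out of the carriage's side, m: 0 while it rides on the flat of the index bar, 0.0039 fully down in the V notch (12 mm wide, 45 degree flanks; 1 mm less per mm off its middle). Over the last 4 mm it pulls the carriage in with about 4 N; pushing it on out takes about 8 to 14 N
- carriage: aluminium carriage, 54 by 135 mm, top 44 mm above the bench, that carries the brass jig block and the handle and slides along the rail. Origin on the bench right below the bore; z up, y along the rail towards the drill and the notch, x across it towards the motor
- grip (a point): middle of the upright black handle's barrel, to slide the carriage by: 24 mm in diameter, from 80 to 122 mm above the bench, this point at 102 mm; on a thin steel post 80 mm behind the bore (rail -y). Axes as the carriage's
- rail: fixed slide rail under the carriage, green bed 66 by 365 mm, y along it. On its +x side (away from the robot) stands a green horizontal bench drill with a steel index bar (top at 46 mm) along the carriage. Level with the notch its bit, 139 mm high, points at the rail and ends 20 mm short of the bore's axis; chuck and motor (top 168 mm) begin 46 mm from that axis
- brush: red-handled brush standing in the tool stand; leave it
- needle_file: file with a blue handle standing in the tool stand; leave it
- burin: burin with a dark wooden handle standing in the tool stand; leave it
- mug: steel mug with a lid, 82 mm wide, 102 mm high; leave it
- glue: white glue bottle, 44 mm wide, 125 mm high; leave it
- jar: reddish-brown jar with a black cap, 70 mm wide, 110 mm high; leave it
- powder: white jar with a green cap, 48 mm wide, 75 mm high; leave it
- tin: open brass-coloured brush tin, 90 by 220 mm, lid up to 116 mm high; leave it

How it is judged:
By the outcome, as a careful person would: the job done as asked, in the order asked, and still so for the second after the job is handed in, while the arm keeps its last pose, push and grip.
It also fails if it takes over 54 s, if anything falls off the work surface, if the arm or the gripper's body presses on something with over 40 N, if the wrist force passes 120 N, or if a joint passes its speed limit or range.

### The arm

A 6-joint arm with a two-finger parallel gripper is mounted at the origin on the work surface. World frame = base frame: x ahead of the robot, y to its left, z up, the work surface at z = 0. Lengths are in m, angles in rad, forces in N, time in s.
With the tool pointing down it reaches from about 0.375 to 0.925 m from the base axis. Payload 5.7 kg.
Tool frame: the origin (TCP) lies between the finger pads, 19 mm behind the fingertips; this is the grasp point; z points along the fingers, y is the line along which they close (so a half turn about z gives the same grasp; the last joint's range is limited). The gripper opens to 85 mm and grips with 20 to 120 N. Pads are 22 mm wide; open, the fingers measure 114 mm over their backs; the gripper's body (76 mm by 85 mm) begins 54 mm behind the grasp point. The pads swing forward as they close: fully open they stand 13 mm farther back than shut.
Start: joints at [-1.249, 0.359, 1.51, -0, 1.272, -0.115], TCP at [0.254, -0.544, 0.25] pointing down, gripper open.
Joint ranges: [-2.97, 2.97], [-1.01, 2.36], [0.21, 2.38], [-0.96, 4.11], [0.2, 2.71], [-2.98, 2.98]. Speed limits (rad/s): [2.39, 2.39, 3.14, 3.14, 3.14, 3.14].

### API

Orientations are given as a unit quaternion [x, y, z, w].
In Python, from bench import robot gives the robot as it stands.
- The arm moves only by the shell command python3 -m creep 'ROWS' [OPENING] [FORCE]. ROWS is JSON, a list of rows, each a list of 2 entries, a list of its own where there are three numbers: the shift along the tool's x, y, z normalised to -1 to 1, where 1 is 0.12 m, then the turn, a rotation vector about the tool's x, y, z normalised to -1 to 1, where 1 is 0.1 rad. A call has exactly 5 rows; each row shifts and turns the commanded pose from where the row before left it, along the tool's axes as they then stand; what a row does not reach is not made up. A row lasts 1/10 s, in which the tool goes at most 50 mm and 8.59 degrees, less where a joint would pass 70% of its speed; a pose out of reach is approached as far as the arm can. A call with a number of a shift or a turn outside -1 to 1 is refused whole. A call with a gripper value outside its range is refused whole. OPENING is the finger opening in mm, from 0 to 85.4, set as the call begins (- or left out, the last holds). The fingers move at their own pace and stop on an object; FORCE is the grip in N (left out, the last holds). Time passes only in rows, so rows that do not move let the fingers close, or fill a call up. It gives the time, the measured TCP pose, the force, the opening and the grip force at its end, in the units of the state.
- robot.get_state(): the state, without advancing time (a new reading comes with each control period).
- robot.camera(name): name is "side" or "top" or "wrist"; returns (picture, depth): 420x560x3 uint8, red, green, blue; 420x560 float32, m along the optical axis (not along the pixel's ray), 0 where there is no reading.
- robot.camera_params(name): a dict with "mtx" (3x3 intrinsics, pixels), "rvec" (rotation vector, rad) and "tvec" (3), from world to camera coordinates, as OpenCV has them; the wrist camera has in their place "tool_from_camera" (4x4, takes a point from camera to tool coordinates, whose origin is the TCP and whose axes are the flange's). Camera axes: x right, y down, z forward; pixel columns grow to the right and rows downward; lengths in m; the calibration is good to about 2 mm. A picture is of the moment at which its call begins: read the wrist's pose just before it. camera_params takes no time and is no camera call.
- robot.sign_off(): hands the job in; it is judged then, once.
Trained networks look in the newest picture that a camera, given by its name, has taken for a name from the list of things; names that differ only in an ending like _2 or _b are one class to them, and where a whole thing is asked for, a point or a joint stands for the part that bears it (a point fixed in the world has none). Each returns a list of dicts, best first, with "conf" (0 to 1); they miss things now and then, are a little off and sometimes report something else, mostly with a low value. They report only what shows in the picture. A call takes as long as a camera call.
- robot.search_frame(thing, camera): "box" ([centre column, centre row, width, height] as shares, 0 to 1, of the picture: columns of its width, rows of its height, round what is visible of it).
- robot.pinpoint(thing, camera): "position" ([column, row] as shares, 0 to 1, of the picture: columns of its width, rows of its height: a listed point, or the origin of a listed thing).
The state is a dict: "clock": time; "joint_positions": joint angles; "dq": joint speeds; "tau": joint torques, N m; "ee_pos": TCP position; "orientation": TCP orientation; "wrist_force": force on the tool from outside, world axes, zero at the start; "ft_torque": the same for the moment, N m; "grip_width": finger opening in m; "finger_force": force on a finger pad.
Only numpy, scipy, OpenCV 4.12 (cv2) and the standard library are available. Lean on these libraries where they do the work, as an engineer would, in place of code of your own. Each camera call takes 0.05 s, during which the arm holds its last target. There are 200 camera calls.

## Working session

There is one attempt and no reset: what is moved stays moved. The work goes in short steps, Python scripts to look and compute and a shell command to move; the robot and the scene stay as the last step left them, time stands still between calls to the robot, and variables do not carry over. Pictures are saved under pics/ and viewed, at most 12 in all, crops included, and the job is handed in when it is done.

```bash
ls; mkdir -p pics
cat > h.py <<'E'
import numpy as np, cv2
from scipy.spatial.transform import Rotation as R
from bench import robot
def cam(n):
    p,d=robot.camera(n); return p,d
def T(n):
    c=robot.camera_params(n)
    if n=='wrist':
        s=robot.get_state(); M=np.eye(4); M[:3,:3]=R.from_quat(s['orientation']).as_matrix(); M[:3,3]=s['ee_pos']
        return np.array(c['mtx']),M@np.array(c['tool_from_camera'])
    M=np.eye(4); M[:3,:3]=cv2.Rodrigues(np.array(c['rvec'],float))[0]; M[:3,3]=np.ravel(c['tvec'])
    return np.array(c['mtx']),np.linalg.inv(M)
def atz(n,u,v,z,KT=None):
    K,M=KT or T(n); r=M[:3,:3]@np.linalg.inv(K)@[u,v,1]; o=M[:3,3]
    return o+r*(z-o[2])/r[2]
def cloud(n,d,KT=None):
    K,M=KT or T(n); v,u=np.mgrid[:d.shape[0],:d.shape[1]]
    P=np.stack([(u-K[0,2])/K[0,0]*d,(v-K[1,2])/K[1,1]*d,d],-1)
    return P@M[:3,:3].T+M[:3,3]
def save(p,f): cv2.imwrite('pics/'+f,p[:,:,::-1])
E
python3 - <<'E'
from h import *
s=robot.get_state(); print({k:np.round(v,3).tolist() for k,v in s.items()})
p1,d1=cam('top'); p2,d2=cam('side')
cv2.imwrite('pics/a.png',np.vstack([p1,])[:,:,::-1]); save(p2,'b.png'); np.savez('ab.npz',p1=p1,d1=d1,p2=p2,d2=d2)
for n in('top','side'):
    print(n,T(n)[1][:3,3].round(3))
    for t in('blank','bore_mouth','grip','rack','brush','needle_file','burin','rail'):
        r=robot.pinpoint(t,n)
        print(t,[(np.round(np.array(q['position'])*[560,420],1).tolist(),round(q['conf'],2)) for q in r[:2]])
E
```

```text
pics
{'clock': 0.0, 'joint_positions': [-1.249, 0.36, 1.511, 0.0, 1.272, -0.115], 'dq': [-0.002, 0.001, 0.0, 0.0, 0.0, 0.0], 'tau': [0.002, -52.761, -27.862, 0.0, 0.013, 0.0], 'ee_pos': [0.254, -0.543, 0.249], 'orientation': [0.976, 0.217, -0.0, -0.001], 'wrist_force': [0.211, 0.022, -0.209], 'ft_torque': [-0.013, -0.106, 0.001], 'finger_force': 0.0, 'grip_width': 0.085}
top [ 0.486 -0.007  1.221]
blank [([407.3, 245.3], 0.58)]
bore_mouth [([259.3, 228.2], 0.68)]
grip [([293.0, 236.0], 0.92)]
rack [([413.4, 248.3], 0.72)]
brush [([427.5, 249.8], 0.65)]
needle_file [([392.0, 245.9], 0.6)]
burin [([441.4, 252.9], 0.38)]
rail [([235.0, 233.3], 0.7), ([391.0, 242.1], 0.35)]
side [ 0.229 -0.669  0.726]
blank [([397.6, 331.5], 0.74), ([318.5, 347.5], 0.64)]
bore_mouth [([394.8, 329.8], 0.34)]
grip []
rack [([317.7, 355.5], 0.76), ([305.9, 330.4], 0.46)]
brush [([327.4, 364.5], 0.51)]
needle_file [([309.3, 329.8], 0.68)]
burin [([334.3, 387.1], 0.62)]
rail [([333.2, 387.2], 0.23)]
```

View pics/a.png

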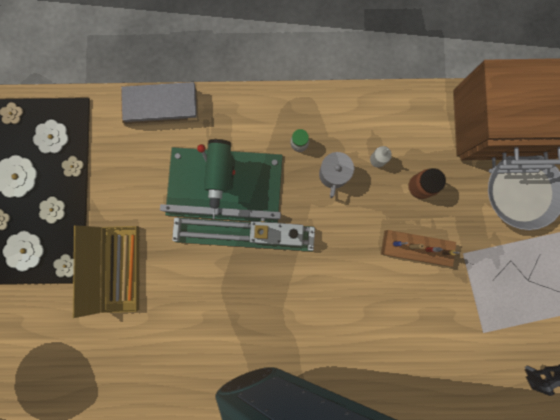

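View pics/b.png

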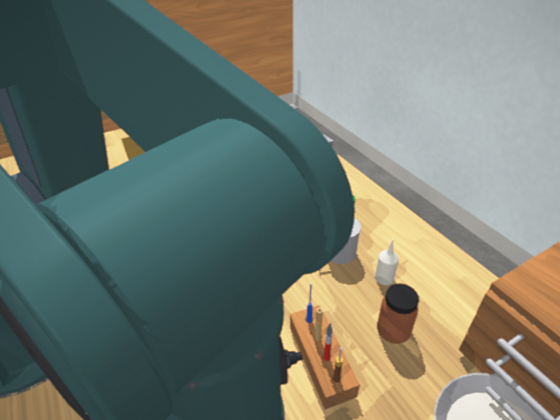

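The top view shows the slide at about (240,235), with the bore near (262,232) and the handle near (293,234). The stand is at about (421,249). In the side view the holes run blue file (309,310), pale blank (318,320), red brush (328,345), burin (337,370), so the blank is second from the +y end.

Run:
```python
from h import *
z=np.load('ab.npz'); d=z['d1']; C=cloud('top',d); p=z['p1']
# rack top plane
m=(abs(C[...,2]-.046)<.006); m[:, :370]=0; m[:,475:]=0; m[:220]=0; m[280:]=0
P=C[m][:,:2].astype(np.float32); print(len(P),cv2.minAreaRect(P), np.median(C[m][:,2]))
# tall things in rack
m2=(C[...,2]>.06); m2[:, :370]=0; m2[:,475:]=0; m2[:220]=0; m2[280:]=0
for v,u in np.argwhere(m2): print(u,v,C[v,u].round(3),p[v,u],end=' | ')
print()
# carriage block: height ~.094
b=np.zeros_like(m); b[215:250,225:325]=1
m=b&(abs(C[...,2]-.094)<.006); P=C[m].astype(np.float32); 
mm=m.copy(); mm[:,280:]=0; P=C[mm][:,:2].astype(np.float32); print('block',len(P),P.mean(0),cv2.minAreaRect(P))
m=b&(abs(C[...,2]-.122)<.007); P=C[m]; print('handle',len(P),P.mean(0))
m=b&(abs(C[...,2]-.044)<.006);P=C[m][:,:2].astype(np.float32);print('carr',len(P),cv2.minAreaRect(P))
print('bore',atz('top',259.3,228.2,.094),'grip',atz('top',293,236,.102))
g=(C[...,2]>.130);g[:130]=0;g[230:]=0;g[:,:150]=0;g[:,290:]=0
print('drill',[ (v,u,C[v,u].round(3).tolist()) for v,u in np.argwhere(g)[-12:]])
cv2.imwrite('pics/c.png',np.hstack([cv2.resize(p[205:260,150:330],None,fx=4,fy=4,interpolation=2)])[:,:,::-1])
cv2.imwrite('pics/d.png',cv2.resize(z['p2'][270:410,270:370],None,fx=4,fy=4,interpolation=2)[:,:,::-1])
```

```text
1504 ((0.4894379675388336, -0.3466918170452118), (0.17696961760520935, 0.06432650238275528), 79.06144714355469) 0.0461442646768383
391 221 [ 0.486 -0.007  1.221] [132 109  75] | 438 222 [ 0.486 -0.007  1.221] [141 116  79] | 461 225 [ 0.486 -0.007  1.221] [132 110  76] | 462 225 [ 0.486 -0.007  1.221] [132 109  76] | 468 230 [ 0.486 -0.007  1.221] [129 106  73] | 458 232 [ 0.486 -0.007  1.221] [129 107  74] | 399 240 [ 0.486 -0.007  1.221] [124  88  62] | 383 241 [ 0.486 -0.007  1.221] [102  77  52] | 397 241 [ 0.506 -0.282  0.079] [81 67 71] | 398 241 [ 0.506 -0.283  0.086] [83 69 77] | 399 241 [ 0.506 -0.285  0.089] [83 70 81] | 400 241 [ 0.506 -0.288  0.087] [90 73 76] | 395 242 [ 0.504 -0.28   0.066] [53 56 87] | 396 242 [ 0.504 -0.281  0.074] [53 57 88] | 397 242 [ 0.504 -0.281  0.086] [54 58 90] | 398 242 [ 0.504 -0.282  0.092] [53 60 96] | 399 242 [ 0.504 -0.283  0.096] [ 56  66 106] | 400 242 [ 0.504 -0.286  0.094] [ 70  72 101] | 401 242 [ 0.503 -0.287  0.101] [93 83 88] | 403 242 [ 0.503 -0.285  0.126] [112  90  74] | 404 242 [ 0.503 -0.284  0.138] [112  91  75] | 405 242 [
[... 10936 characters left out ...]
 -0.02403098  0.102     ]
drill [(np.int64(215), np.int64(229), [0.486, -0.007, 1.221]), (np.int64(216), np.int64(213), [0.57, 0.165, 0.143]), (np.int64(217), np.int64(204), [0.486, -0.007, 1.221]), (np.int64(217), np.int64(213), [0.568, 0.165, 0.139]), (np.int64(218), np.int64(213), [0.566, 0.165, 0.138]), (np.int64(219), np.int64(166), [0.486, -0.007, 1.221]), (np.int64(219), np.int64(224), [0.486, -0.007, 1.221]), (np.int64(220), np.int64(161), [0.486, -0.007, 1.221]), (np.int64(220), np.int64(196), [0.486, -0.007, 1.221]), (np.int64(225), np.int64(185), [0.486, -0.007, 1.221]), (np.int64(225), np.int64(276), [0.486, -0.007, 1.221]), (np.int64(227), np.int64(223), [0.486, -0.007, 1.221])]
```

View pics/c.png

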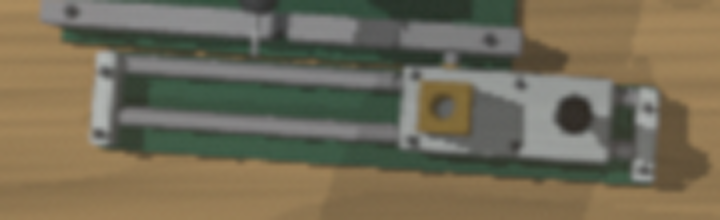

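Picture c shows the bore at c(443,105), the handle at c(573,113) and the drill bit at c(255,40), so about 0.112 m of travel remains to the notch. The stand is at (0.489,-0.347) with a yaw of -11°. That puts the blank's hole at (0.4934,-0.3261), which agrees with the depth cloud.

I'll turn the tool first.

```bash
cat >> h.py <<'E'
def go(x,y,z,yaw=None):
    "yaw: world angle (deg) of tool y axis; prints tool-frame shift in units of .12 m and turn about z in .1 rad"
    s=robot.get_state(); Rm=R.from_quat(s['orientation'])
    d=Rm.inv().apply(np.array([x,y,z])-s['ee_pos'])
    yw=np.degrees(np.arctan2(Rm.as_matrix()[1,1],Rm.as_matrix()[0,1]))
    t=None
    if yaw is not None:
        Y=np.radians(yaw); ty=np.array([np.cos(Y),np.sin(Y),0]); tz=np.array([0,0,-1.])
        W=R.from_matrix(np.stack([np.cross(ty,tz),ty,tz],1)); t=(Rm.inv()*W).as_rotvec()/.1
    print('t',round(s['clock'],2),'pos',np.round(s['ee_pos'],4),'yaw',yw.round(2),'shift/.12',(d/.12).round(3),'turn/.1',None if t is None else t.round(2),
     'F',np.round(s['wrist_force'],1),'w',round(s['grip_width'],4),'ff',round(s['finger_force'],1))
E
python3 -m creep '[[[0,0,0],[0,0,-1]],[[0,0,0],[0,0,-1]],[[0,0,0],[0,0,-1]],[[0,0,0],[0,0,-1]],[[0,0,0],[0,0,-1]]]' 60 40
python3 -m creep '[[[0,0,0],[0,0,-1]],[[0,0,0],[0,0,-1]],[[0,0,0],[0,0,-1]],[[0,0,0],[0,0,-1]],[[0,0,0],[0,0,-0.42]]]'
python3 -c "
from h import *
go(.4934,-.3261,.25,-10.95)"
```

```text
clock: 1.4
ee_pos: [0.2538, -0.5436, 0.25]
orientation: [0.891, 0.453, -0.0, -0.0]
wrist_force: [-0.2, -0.3, -0.4]
grip_width: 0.0597
finger_force: 0.0
clock: 1.9
ee_pos: [0.2538, -0.5436, 0.25]
orientation: [0.771, 0.637, 0.0, -0.0]
wrist_force: [0.3, 0.5, -0.4]
grip_width: 0.0598
finger_force: 0.0
t 1.9 pos [ 0.2538 -0.5436  0.25  ] yaw -10.81 shift/.12 [ 2.155  1.621 -0.   ] turn/.1 [-0.   -0.    0.03] F [ 0.3  0.5 -0.4] w 0.0598 ff 0.0
```

```bash
python3 -m creep '[[[0.25,0.19,0],[0,0,0]],[[0.25,0.19,0],[0,0,0]],[[0.25,0.19,0],[0,0,0]],[[0.25,0.19,0],[0,0,0]],[[0.25,0.19,0],[0,0,0]]]' 
python3 -m creep '[[[0.25,0.19,0],[0,0,0]],[[0.25,0.19,0],[0,0,0]],[[0.25,0.19,0],[0,0,0]],[[0.1,0.07,0],[0,0,0]],[[0,0,0],[0,0,0]]]'
python3 - <<'E'
from h import *
go(.4934,-.3261,.25,-10.95)
KT=T('wrist'); p,d=cam('wrist'); save(p,'w1.png'); np.savez('w1.npz',p=p,d=d,K=KT[0],M=KT[1])
print(robot.pinpoint('blank','wrist'),KT[1].round(3))
C=cloud('wrist',d,KT)
print(np.nanmax(C[...,2]))
for zl,zh in((.125,.135),):
    m=(C[...,2]>zl)&(C[...,2]<zh)&(np.hypot(C[...,0]-.4934,C[...,1]+.3261)<.02); print(m.sum(),C[m].mean(0) if m.any() else 0, np.argwhere(m).mean(0) if m.any() else 0)
E
```

```text
clock: 2.4
ee_pos: [0.3953, -0.4171, 0.2501]
orientation: [0.772, 0.636, 0.0, 0.0]
wrist_force: [0.6, -0.9, 0.5]
grip_width: 0.0599
finger_force: 0.0
clock: 2.9
ee_pos: [0.4903, -0.3313, 0.2499]
orientation: [0.771, 0.637, 0.0, -0.0]
wrist_force: [-1.1, -0.5, -0.2]
grip_width: 0.06
finger_force: 0.0
t 2.9 pos [ 0.4903 -0.3313  0.2499] yaw -10.83 shift/.12 [ 0.048  0.017 -0.   ] turn/.1 [ 0.   -0.    0.02] F [-1.1 -0.5 -0.2] w 0.06 ff 0.0
[{'position': [0.5012, 0.391], 'conf': 0.85}, {'position': [0.9316, 0.1012], 'conf': 0.22}] [[ 0.982 -0.178 -0.058  0.505]
 [-0.187 -0.934 -0.304 -0.254]
 [-0.     0.309 -0.951  0.374]
 [ 0.     0.     0.     1.   ]]
0.3735106941169374
245 [ 0.49294121 -0.32763613  0.12944853] [203.76326531 284.02857143]
```

View pics/w1.png

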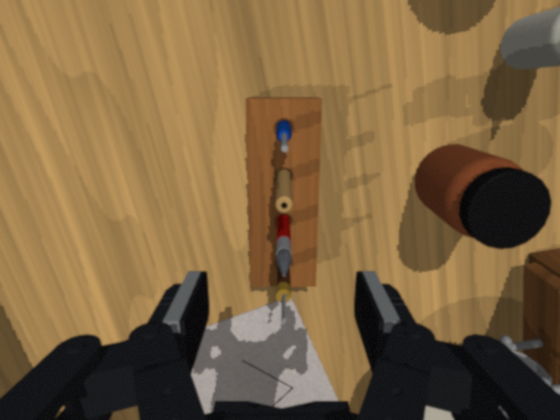

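The wrist view shows the blank's top at (284,204), between the blue file above it and the brush below. The position matches, so I'll descend and grip.

```bash
python3 -m creep '[[[0.043,0.013,0],[0,0,0]],[[0,0,0.29],[0,0,0]],[[0,0,0.29],[0,0,0]],[[0,0,0.29],[0,0,0]],[[0,0,0.29],[0,0,0]]]' 
python3 -m creep '[[[0,0,0.01],[0,0,0]],[[0,0,0],[0,0,0]],[[0,0,0],[0,0,0]],[[0,0,0],[0,0,0]],[[0,0,0],[0,0,0]]]' 0 40
python3 -m creep '[[[0,0,0],[0,0,0]],[[0,0,0],[0,0,0]],[[0,0,0],[0,0,0]],[[0,0,0],[0,0,0]],[[0,0,0],[0,0,0]]]'
python3 -c "
from h import *
go(.493,-.327,.28,-10.95)"
```

```text
clock: 3.5
ee_pos: [0.4909, -0.3289, 0.1099]
orientation: [0.772, 0.635, -0.0, 0.0]
wrist_force: [-0.1, 0.4, -0.0]
grip_width: 0.06
finger_force: 0.0
clock: 4.0
ee_pos: [0.4929, -0.329, 0.1117]
orientation: [0.772, 0.636, 0.0, 0.002]
wrist_force: [0.5, -0.7, 5.0]
grip_width: 0.0108
finger_force: 39.4
clock: 4.5
ee_pos: [0.4929, -0.329, 0.1116]
orientation: [0.772, 0.636, 0.0, 0.002]
wrist_force: [-0.4, -1.0, 7.5]
grip_width: 0.0106
finger_force: 39.6
t 4.5 pos [ 0.4929 -0.329   0.1116] yaw -10.99 shift/.12 [ 0.014  0.002 -1.403] turn/.1 [ 0.03  0.02 -0.01] F [-0.4 -1.   7.5] w 0.0106 ff 39.6
```

```bash
python3 -m creep '[[[0,0,-0.1],[0,0,0]],[[0,0,-0.3],[0,0,0]],[[0,0,-0.35],[0,0,0]],[[0,0,-0.35],[0,0,0]],[[0,0,-0.3],[0,0,0]]]'
python3 - <<'E'
from h import *
KT=T('wrist'); p,d=cam('wrist'); save(p,'w2.png'); 
C=cloud('wrist',d,KT); s=robot.get_state()
m=np.hypot(C[...,0]-s['ee_pos'][0],C[...,1]-s['ee_pos'][1])<.03
m&=(C[...,2]>.1)&(C[...,2]<s['ee_pos'][2]+.03)
m&=np.any(C>0,-1)
go(.5345,.056,.28,-5)
cv2.imwrite('pics/w2.png',p[180:420,180:380,::-1].repeat(2,0).repeat(2,1))
go(.5345,.056,.28,-5)
E
```

```text
clock: 5.0
ee_pos: [0.4918, -0.3278, 0.281]
orientation: [0.772, 0.636, 0.0, 0.001]
wrist_force: [-0.0, -0.3, 0.6]
grip_width: 0.0108
finger_force: 39.2
t 5.05 pos [ 0.4942 -0.3298  0.2873] yaw -10.98 shift/.12 [ 3.22  -0.284  0.04 ] turn/.1 [ 0.1   0.06 -1.04] F [ 2.4 -0.8  3. ] w 0.0109 ff 39.2
t 5.05 pos [ 0.4942 -0.3298  0.2873] yaw -10.98 shift/.12 [ 3.22  -0.284  0.04 ] turn/.1 [ 0.1   0.06 -1.04] F [ 2.4 -0.8  3. ] w 0.0109 ff 39.2
```

View pics/w2.png

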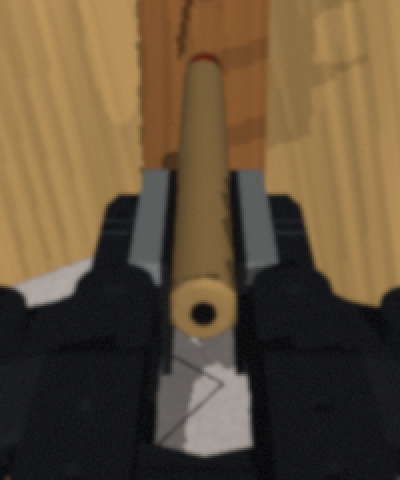

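The blank is held, pointing down roughly upright, with its top at crop (203,308) and its tip at crop (205,58). Next I'll move above the bore and measure the rod's axis there.

```bash
python3 -m creep '[[[0.32,-0.028,0],[0,0,0]],[[0.32,-0.028,0],[0,0,0]],[[0.32,-0.028,0],[0,0,0]],[[0.32,-0.028,0],[0,0,0]],[[0.32,-0.028,0],[0,0,0]]]' 
python3 -m creep '[[[0.32,-0.028,0],[0,0,0]],[[0.32,-0.028,0],[0,0,0]],[[0.32,-0.028,0],[0,0,0]],[[0.32,-0.028,0],[0,0,0]],[[0.32,-0.028,0],[0,0,0]]]' 
python3 -m creep '[[[0,0,0],[0,0,-1]],[[0,0,0],[0,0,0]],[[0,0,0],[0,0,0]],[[0,0,0],[0,0,0]],[[0,0,0],[0,0,0]]]'
python3 - <<'E'
from h import *
s=robot.get_state()
K,M=T('wrist'); p,d=cam('wrist'); save(p,'w3.png')
tc=np.array(robot.camera_params('wrist')['tool_from_camera']); print(tc.round(4).tolist(),K.round(1).tolist())
C=cloud('wrist',d,(K,tc)) # tool frame
m=(d>0)&(abs(C[...,0])<.03)&(abs(C[...,1])<.012)&(C[...,2]<.11)&(C[...,2]>-.03)
for z in np.arange(-.03,.11,.01):
    q=m&(C[...,2]>=z)&(C[...,2]<z+.01)
    if q.sum()>5: print(z.round(3),q.sum(),C[q].mean(0).round(4),'x',np.percentile(C[q][:,0],[2,98]).round(4),'y',np.percentile(C[q][:,1],[2,98]).round(4))
go(.5345,.056,.28,-5)
for n in('wrist',):
  for t in('bore_mouth','blank'): 
    r=robot.pinpoint(t,n); print(t,[(np.round(np.array(q['position'])*[560,420],1),q['conf'],atz(n,*(np.array(q['position'])*[560,420]),.094,(K,M)).round(4)) for q in r[:2]])
cv2.imwrite('pics/w3.png',p[100:420,130:430,::-1].repeat(2,0).repeat(2,1)[:600])
np.savez('w3.npz',p=p,d=d,K=K,M=M)
E
```

```text
clock: 5.55
ee_pos: [0.5116, -0.1346, 0.2784]
orientation: [0.772, 0.636, 0.0, 0.0]
wrist_force: [1.0, 0.4, -0.4]
grip_width: 0.0107
finger_force: 39.2
clock: 6.05
ee_pos: [0.5317, 0.0571, 0.2785]
orientation: [0.772, 0.636, 0.0, 0.0]
wrist_force: [0.9, -0.2, -0.4]
grip_width: 0.011
finger_force: 39.2
clock: 6.55
ee_pos: [0.5319, 0.0547, 0.2777]
orientation: [0.74, 0.673, -0.0, -0.0]
wrist_force: [0.6, 0.1, 0.3]
grip_width: 0.0104
finger_force: 39.2
[[0.0007, -0.951, -0.3093, 0.0789], [1.0, 0.0007, 0.0001, -0.0001], [0.0001, -0.3093, 0.951, -0.1236], [0.0, 0.0, 0.0, 1.0]] [[378.0, 0.0, 281.2], [0.0, 378.0, 210.3], [0.0, 0.0, 1.0]]
-0.03 1089 [ 0.0051  0.     -0.0262] x [-0.0094  0.0131] y [-0.0117  0.0117]
-0.02 2507 [ 0.004   0.     -0.0165] x [-0.0099  0.011 ] y [-0.0107  0.0109]
-0.01 1014 [ 0.0083 -0.     -0.0053] x [0.0038 0.0111] y [-0.0115  0.0114]
0.0 844 [0.0083 0.0001 0.0048] x [0.0039 0.0109] y [-0.0114  0.0115]
0.01 529 [0.0077 0.     0.0139] x [0.0038 0.0109] y [-0.0112  0.0113]
0.02 259 [0.0057 0.     0.0249] x [0.0031 0.0071] y [-0.0053  0.0054]
0.03 224 [0.0055 0.     0.0349] x [0.0017 0.007 ] y [-0.0057  0.0058]
0.04 187 [0.0056 0.0001 0.0448] x [0.0019 0.0072] y [-0.0056  0.0056]
0.05 172 [ 0.0055 -0.0002  0.0549] x [0.0013 0.007 ] y [-0.0058  0.0057]
0.06 142 [0.0056 0.0001 0.065 ] x [0.0024 0.0071] y [-0.0055  0.0056]
0.07 127 [ 0.0055 -0.      0.075 ] x [0.0014 0.0071] y [-0.0058  0.0057]
0.08 109 [ 0.0056 -0.      0.085 ] x [0.0021 0.0071] y [-0.0055  0.0056]
0.09 87 [0.0055 0.0001 0.0943] x [0.0016 0.0071] y [-0.0057  0.0059]
t 6.6 pos [0.532  0.0547 0.2777] yaw -5.39 shift/.12 [ 0.013  0.02  -0.019] turn/.1 [-0.   -0.   -0.07] F [ 0.5 -0.7 -0.4] w 0.0109 ff 39.2
bore_mouth [(array([284.4, 186. ]), 0.97, array([0.5346, 0.0547, 0.094 ]))]
blank [(array([285.9, 215.8]), 0.9, array([0.5334, 0.0284, 0.094 ]))]
```

View pics/w3.png

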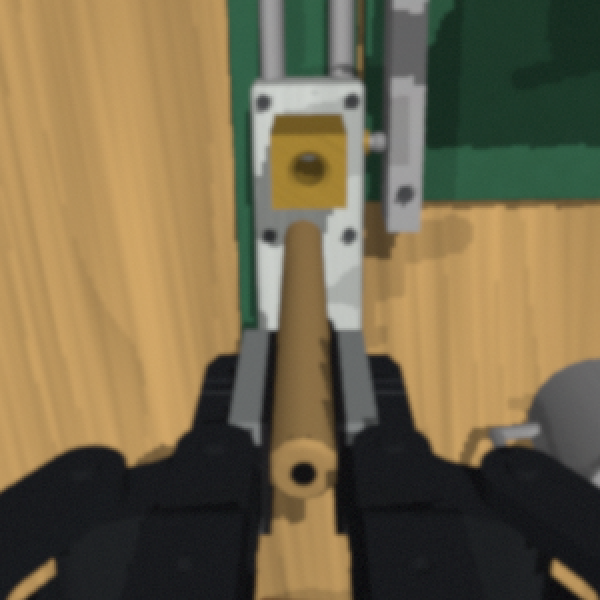

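The wrist view shows the bore at crop (309,168) and the rod hanging straight, with its axis about 1 mm forward of the TCP. I'll measure the block top in the same camera frame so both errors cancel.

Run:
```python
from h import *
z=np.load('w3.npz'); C=cloud('wrist',z['d'],(z['K'],z['M']))
m=(abs(C[...,2]-.094)<.004)&(np.hypot(C[...,0]-.5345,C[...,1]-.056)<.03)
P=C[m]; b,sz,a=cv2.minAreaRect(P[:,:2].astype(np.float32)); print(len(P),P.mean(0),np.median(P[:,2]),b,sz,a)
print('img',atz('wrist',284.5,184,.094,(z['K'],z['M'])))
c=np.array([.5346,.0555]) if 0 else np.array(b)
s=robot.get_state(); X=R.from_quat(s['orientation']).apply([.0011,0,0]); print(X)
go(b[0]-X[0],b[1]-X[1],.21,-5)
```

```text
1260 [0.53450676 0.05506093 0.09349925] 0.09359454218474972 (0.5343846082687378, 0.05474242568016052) (0.03240998461842537, 0.03173232823610306) 85.44713592529297
img [0.53477308 0.05644572 0.094     ]
[1.02609490e-04 1.09520376e-03 1.10699285e-07]
t 6.7 pos [0.532  0.0549 0.2776] yaw -5.35 shift/.12 [-0.009  0.02   0.564] turn/.1 [-0.   -0.   -0.06] F [-0.1  0.  -0. ] w 0.0105 ff 39.2
```

```bash
python3 -m creep '[[[-0.004,0.02,0.2],[0,0,0]],[[0,0,0.2],[0,0,0]],[[0,0,0.16],[0,0,0]],[[0,0,0],[0,0,0]],[[0,0,0],[0,0,0]]]' 
python3 -c "
from h import *
go(.5344,.0544,.196,-5)
K,M=T('wrist'); p,d=cam('wrist'); cv2.imwrite('pics/w4.png',p[100:340,160:400,::-1].repeat(2,0).repeat(2,1))
"
```

```text
clock: 7.2
ee_pos: [0.5344, 0.0546, 0.2106]
orientation: [0.739, 0.674, -0.0, -0.0]
wrist_force: [0.5, -0.3, 0.7]
grip_width: 0.0111
finger_force: 39.2
t 7.2 pos [0.5344 0.0546 0.2106] yaw -5.3 shift/.12 [-0.001  0.     0.121] turn/.1 [-0.01 -0.   -0.05] F [ 0.5 -0.3  0.7] w 0.0111 ff 39.2
```

View pics/w4.png

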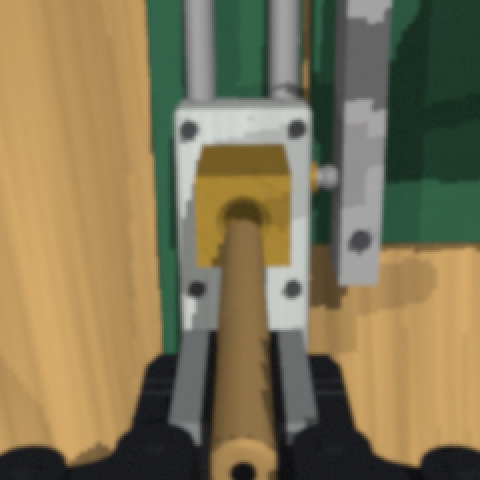

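The rod tip at crop (243,220) is lined up with the bore at crop (243,210), slightly above the mouth. I'll descend gently.

```bash
python3 -m creep '[[[0,0,0.05],[0,0,0]],[[0,0,0.05],[0,0,0]],[[0,0,0.04],[0,0,0]],[[0,0,0.03],[0,0,0]],[[0,0,0.03],[0,0,0]]]' 
python3 -c "
from h import *
go(.5344,.0544,.1425,-5)
"
```

```text
clock: 7.75
ee_pos: [0.5343, 0.0547, 0.1861]
orientation: [0.739, 0.674, -0.0, -0.0]
wrist_force: [-0.0, -0.1, 0.0]
grip_width: 0.0112
finger_force: 39.2
t 7.75 pos [0.5343 0.0547 0.1861] yaw -5.27 shift/.12 [-0.003  0.001  0.363] turn/.1 [-0.    0.   -0.05] F [-0.  -0.1  0. ] w 0.0112 ff 39.2
```

```bash
python3 -m creep '[[[0,0,0.05],[0,0,0]],[[0,0,0.05],[0,0,0]],[[0,0,0.05],[0,0,0]],[[0,0,0.05],[0,0,0]],[[0,0,0.04],[0,0,0]]]' 
python3 -c "
from h import *
go(.5344,.0544,.1425,-5)
"
```

```text
clock: 8.25
ee_pos: [0.5342, 0.0547, 0.157]
orientation: [0.739, 0.674, -0.0, -0.0]
wrist_force: [-0.7, -0.2, 0.9]
grip_width: 0.0107
finger_force: 39.2
t 8.25 pos [0.5342 0.0547 0.157 ] yaw -5.27 shift/.12 [-0.002  0.002  0.121] turn/.1 [-0.   -0.   -0.05] F [-0.7 -0.2  0.9] w 0.0107 ff 39.2
```

```bash
python3 -m creep '[[[0,0,0.04],[0,0,0]],[[0,0,0.04],[0,0,0]],[[0,0,0.03],[0,0,0]],[[0,0,0.02],[0,0,0]],[[0,0,0.02],[0,0,0]]]'
```

```text
clock: 8.75
ee_pos: [0.5363, 0.0545, 0.1446]
orientation: [0.739, 0.674, 0.002, 0.002]
wrist_force: [-14.0, -2.7, 63.9]
grip_width: 0.0105
finger_force: 51.0
```

The rod has met the floor at about the expected height. I'll relax the push, release, rise and check.

```bash
python3 -m creep '[[[0,0,-0.03],[0,0,0]],[[0,0,-0.012],[0,0,0]],[[0,0,0],[0,0,0]],[[0,0,0],[0,0,0]],[[0,0,0],[0,0,0]]]' 
python3 -m creep '[[[0,0,0],[0,0,0]],[[0,0,0],[0,0,0]],[[0,0,0],[0,0,0]],[[0,0,0],[0,0,0]],[[0,0,0],[0,0,0]]]' 40
python3 -m creep '[[[0,0,-0.1],[0,0,0]],[[0,0,-0.2],[0,0,0]],[[0,0,-0.25],[0,0,0]],[[0,0,-0.25],[0,0,0]],[[0,0,0],[0,0,0]]]' 60
python3 - <<'E'
from h import *
K,M=T('wrist'); p,d=cam('wrist'); save(p,'w5.png'); C=cloud('wrist',d,(K,M))
m=(C[...,2]>.11)&(C[...,2]<.175)&(np.hypot(C[...,0]-.534,C[...,1]-.055)<.012)
print(m.sum(),np.percentile(C[m][:,2],[50,90,98]) if m.any() else 0)
q=m&(C[...,2]>.158); print(q.sum(), C[q].mean(0))
h=(abs(C[...,2]-.122)<.004)&(np.hypot(C[...,0]-.528,C[...,1]+.0235)<.03); print('handle',h.sum(),C[h].mean(0))
p1,d1=cam('top'); C=cloud('top',d1); b=np.zeros(d1.shape,bool); b[215:250,225:325]=1
h=b&(abs(C[...,2]-.122)<.007); print('handle',h.sum(),C[h].mean(0))
b=b&(C[...,2]>.15)&(C[...,2]<.18); print('rod top',b.sum(),C[b].mean(0))
go(.527,-.025,.22,-5)
E
```

```text
clock: 9.25
ee_pos: [0.5351, 0.0547, 0.1454]
orientation: [0.739, 0.674, 0.001, 0.0]
wrist_force: [-1.8, -1.0, 10.5]
grip_width: 0.0112
finger_force: 40.9
clock: 9.75
ee_pos: [0.5342, 0.0548, 0.1444]
orientation: [0.739, 0.674, -0.0, -0.0]
wrist_force: [0.4, -0.6, -0.6]
grip_width: 0.0399
finger_force: 0.0
clock: 10.25
ee_pos: [0.5373, 0.0547, 0.2458]
orientation: [0.739, 0.674, 0.003, 0.003]
wrist_force: [1.6, -0.5, 0.4]
grip_width: 0.0602
finger_force: 0.0
733 [0.15614319 0.16404428 0.16467003]
351 [0.53509745 0.05640533 0.16310966]
handle 679 [ 0.5282109  -0.02336101  0.12127909]
handle 72 [ 0.52820841 -0.02344191  0.12206949]
rod top 0 [nan nan nan]
t 10.35 pos [0.5349 0.0547 0.242 ] yaw -5.27 shift/.12 [-0.668 -0.005  0.183] turn/.1 [ 0.02 -0.   -0.05] F [ 0.3 -0.3 -0.5] w 0.0599 ff 0.0<stdin>:9: RuntimeWarning: Mean of empty slice.
  ret = um.true_divide(
```

View pics/w5.png

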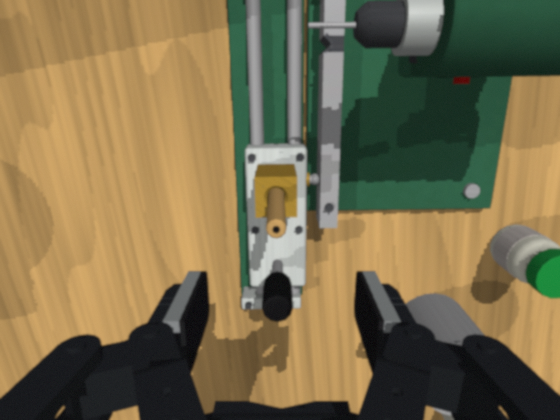

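The blank is seated: its top reads 0.1645 m against 0.164 expected. The wrist view shows it at (276,229), the handle at (277,295) and the drill bit tip at (308,24). Next is the handle.

```bash
python3 -m creep '[[[-0.3,0,0],[0,0,0]],[[-0.35,-0.006,0],[0,0,0]],[[0,0,0],[0,0,0]],[[0,0,0],[0,0,0]],[[0,0,0],[0,0,0]]]' 60
python3 - <<'E'
from h import *
go(.5282,-.0235,.102,-5)
z=cv2.imread('pics/w5.png')
K,M=T('wrist'); p,d=cam('wrist'); C=cloud('wrist',d,(K,M))
h=(abs(C[...,2]-.122)<.004)&(np.hypot(C[...,0]-.528,C[...,1]+.0235)<.03); print('handle',h.sum(),C[h].mean(0),cv2.minEnclosingCircle(C[h][:,:2].astype(np.float32)))
b=(abs(C[...,2]-.139)<.006)&(C[...,1]>.13)&(C[...,0]>.54)&(C[...,0]<.575); print('bit',b.sum(),C[b].mean(0) if b.any() else 0)
E
```

```text
clock: 10.85
ee_pos: [0.5259, -0.0222, 0.2399]
orientation: [0.739, 0.674, -0.0, -0.001]
wrist_force: [-0.1, -0.2, -1.0]
grip_width: 0.0601
finger_force: 0.0
t 10.85 pos [ 0.5259 -0.0222  0.2399] yaw -5.28 shift/.12 [-0.01   0.022  1.15 ] turn/.1 [-0.02 -0.01 -0.05] F [-0.1 -0.2 -1. ] w 0.0601 ff 0.0
handle 893 [ 0.52808918 -0.02386142  0.12131112] ((0.5280076265335083, -0.024792097508907318), 0.01199948601424694)
bit 0 0
```

```bash
python3 -m creep '[[[-0.013,0.021,0.23],[0,0,0]],[[0,0,0.23],[0,0,0]],[[0,0,0.23],[0,0,0]],[[0,0,0.23],[0,0,0]],[[0,0,0.23],[0,0,0]]]' 60
python3 -m creep '[[[0,0,0],[0,0,0]],[[0,0,0],[0,0,0]],[[0,0,0],[0,0,0]],[[0,0,0],[0,0,0]],[[0,0,0],[0,0,0]]]' 0 60
python3 - <<'E'
from h import *
s=robot.get_state(); u=np.array([.0872,.9962])
e=s['ee_pos']; t=e[:2]+u*.112
go(t[0],t[1],e[2])
E
```

```text
clock: 11.4
ee_pos: [0.5289, -0.0234, 0.1015]
orientation: [0.738, 0.674, 0.0, -0.0]
wrist_force: [0.3, -0.1, -0.8]
grip_width: 0.06
finger_force: 0.0
clock: 11.9
ee_pos: [0.528, -0.024, 0.1036]
orientation: [0.739, 0.674, -0.0, -0.001]
wrist_force: [-4.9, 2.7, 2.9]
grip_width: 0.0223
finger_force: 60.0
t 11.9 pos [ 0.528  -0.024   0.1036] yaw -5.26 shift/.12 [ 0.933 -0.004  0.001] turn/.1 None F [-4.9  2.7  2.9] w 0.0223 ff 60.0
```

```bash
python3 -m creep '[[[0.1,0,0],[0,0,0]],[[0.15,0,0],[0,0,0]],[[0.15,0,0],[0,0,0]],[[0.15,0,0],[0,0,0]],[[0.1,0,0],[0,0,0]]]'
python3 - <<'E'
from h import *
s=robot.get_state(); go(*s['ee_pos'])
K,M=T('wrist'); p,d=cam('wrist'); C=cloud('wrist',d,(K,M)); save(p,'w6.png')
for t in('detent','bore_mouth'):print(t,robot.pinpoint(t,'wrist')[:1],robot.search_frame(t,'wrist')[:1])
E
```

```text
clock: 12.4
ee_pos: [0.5342, 0.0522, 0.1035]
orientation: [0.738, 0.674, -0.002, 0.0]
wrist_force: [-8.6, -8.6, 5.2]
grip_width: 0.0225
finger_force: 60.4
t 12.4 pos [0.5342 0.0522 0.1035] yaw -5.19 shift/.12 [0. 0. 0.] turn/.1 None F [-8.6 -8.6  5.2] w 0.0225 ff 60.4Traceback (most recent call last):
  File "<stdin>", line 4, in <module>
ValueError: it knows: blank, bore_floor, bore_mouth, brush, burin, carriage, glue, grip, jar, mug, needle_file, powder, rack, rail, tin
```

View pics/w6.png

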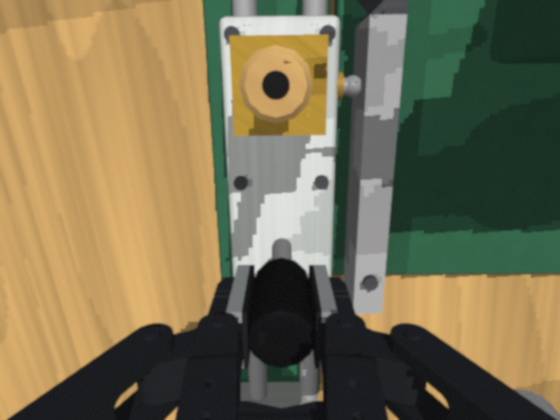

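The slide has moved 76 mm. The blank's top shows at (275,85), the ball at (350,85), and the drill is ahead at the top. I'll continue slowly and watch the force.

```bash
python3 -m creep '[[[0.04,-0.004,0],[0,0,0]],[[0.04,0,0],[0,0,0]],[[0.04,0,0],[0,0,0]],[[0.04,0,0],[0,0,0]],[[0.03,0,0],[0,0,0]]]'
python3 -m creep '[[[0.01,-0.002,0],[0,0,0]],[[0.005,0,0],[0,0,0]],[[0.005,0,0],[0,0,0]],[[0.005,0,0],[0,0,0]],[[0.005,0,0],[0,0,0]]]'
```

```text
clock: 12.95
ee_pos: [0.5361, 0.0746, 0.1036]
orientation: [0.739, 0.674, -0.002, 0.0]
wrist_force: [-7.3, -5.9, 5.1]
grip_width: 0.0227
finger_force: 60.3
clock: 13.45
ee_pos: [0.5363, 0.0783, 0.1035]
orientation: [0.739, 0.674, -0.001, 0.0]
wrist_force: [-7.1, -5.3, 4.1]
grip_width: 0.0226
finger_force: 60.2
```

```bash
python3 -m creep '[[[0.005,0,0],[0,0,0]],[[0.005,0,0],[0,0,0]],[[0.005,0,0],[0,0,0]],[[0.005,0,0],[0,0,0]],[[0.005,0,0],[0,0,0]]]'
python3 -m creep '[[[0.005,0,0],[0,0,0]],[[0.005,0,0],[0,0,0]],[[0.005,0,0],[0,0,0]],[[0.005,0,0],[0,0,0]],[[0.005,0,0],[0,0,0]]]'
```

```text
clock: 13.95
ee_pos: [0.5366, 0.0815, 0.1036]
orientation: [0.739, 0.674, -0.001, -0.0]
wrist_force: [-6.3, -3.6, 4.4]
grip_width: 0.0224
finger_force: 60.2
clock: 14.45
ee_pos: [0.5369, 0.0854, 0.1035]
orientation: [0.739, 0.674, -0.001, -0.001]
wrist_force: [-6.6, -0.1, 3.8]
grip_width: 0.0228
finger_force: 60.2
```

```bash
python3 -m creep '[[[0.003,0,0],[0,0,0]],[[0.003,0,0],[0,0,0]],[[0.003,0,0],[0,0,0]],[[0,0,0],[0,0,0]],[[0,0,0],[0,0,0]]]'
python3 -m creep '[[[0.003,0,0],[0,0,0]],[[0.003,0,0],[0,0,0]],[[0.003,0,0],[0,0,0]],[[0,0,0],[0,0,0]],[[0,0,0],[0,0,0]]]'
python3 - <<'E'
from h import *
p,d=cam('wrist'); cv2.imwrite('pics/w7.png',p[20:150,260:420,::-1].repeat(4,0).repeat(4,1))
E
```

```text
clock: 14.95
ee_pos: [0.5371, 0.0867, 0.1035]
orientation: [0.739, 0.674, -0.0, -0.001]
wrist_force: [-6.4, 2.1, 4.7]
grip_width: 0.0224
finger_force: 60.1
clock: 15.45
ee_pos: [0.5371, 0.0873, 0.1036]
orientation: [0.739, 0.674, -0.001, -0.0]
wrist_force: [-5.3, -1.6, 4.2]
grip_width: 0.0227
finger_force: 60.2
```

View pics/w7.png

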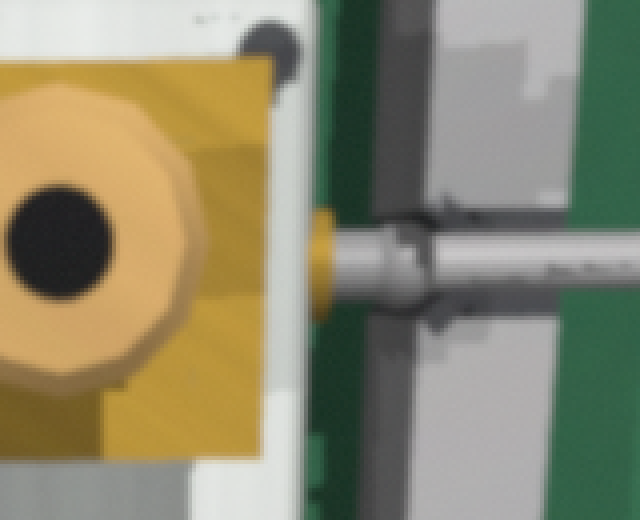

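The ball at w7(405,262) sits in the notch of the index bar, level with the bit. A small probe forward should show whether the far flank resists.

```bash
python3 -m creep '[[[0.003,0,0],[0,0,0]],[[0.003,0,0],[0,0,0]],[[0,0,0],[0,0,0]],[[0,0,0],[0,0,0]],[[0,0,0],[0,0,0]]]'
```

```text
clock: 16.0
ee_pos: [0.5371, 0.0874, 0.1036]
orientation: [0.739, 0.674, -0.001, -0.0]
wrist_force: [-7.1, -3.7, 5.0]
grip_width: 0.0224
finger_force: 60.2
```

```bash
python3 -m creep '[[[-0.005,0,0],[0,0,0]],[[-0.003,0,0],[0,0,0]],[[0,0,0],[0,0,0]],[[0,0,0],[0,0,0]],[[0,0,0],[0,0,0]]]'
python3 - <<'E'
from h import *
p,d=cam('wrist'); cv2.imwrite('pics/w8.png',p[20:150,260:420,::-1].repeat(4,0).repeat(4,1))
s=robot.get_state(); print(s['ee_pos'],s['wrist_force'])
E
```

```text
clock: 16.5
ee_pos: [0.5371, 0.0873, 0.1036]
orientation: [0.739, 0.674, -0.001, -0.001]
wrist_force: [-7.0, -0.4, 4.1]
grip_width: 0.0225
finger_force: 60.1
[0.53707975 0.08731192 0.10354144] [-6.10800413  0.00685393  4.28361482]
```

View pics/w8.png

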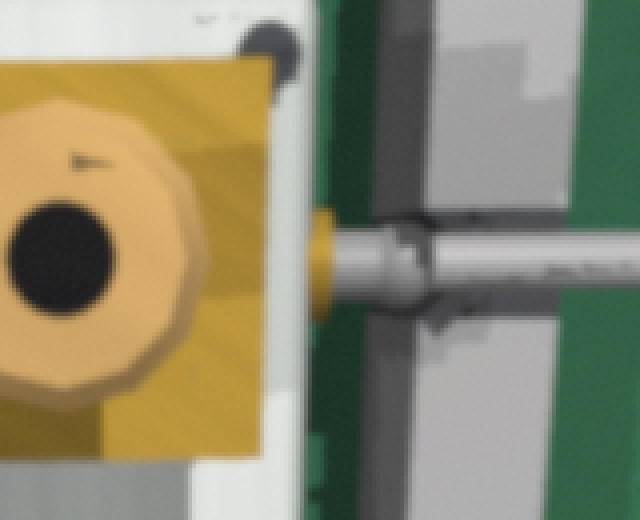

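The ball is centred in the notch at w8(405,262), with almost no force along the rail and the handle still gripped.

```bash
python3 -c "
from bench import robot
print(robot.sign_off())"
```

```text
the job is handed in; nothing more can be done
None
```

I pushed the blank fully down into the jig bore and let go, slid the carriage until its ball sat in the notch, and handed the job in at about 16.5 s of the 54 s, still gripping the handle.

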